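# Route test air to the open outlet and open the supply

### The arm

A 6-joint arm with a two-finger parallel gripper is mounted at the origin on the work surface. World frame = base frame: x ahead of the robot, y to its left, z up, the work surface at z = 0. Lengths are in mm, angles in rad, forces in N, time in s.
With the tool pointing down it reaches from about 350 to 850 mm from the base axis. Payload 8.1 kg.
Tool frame: the origin (TCP) lies at the very end of the fingers, on their centre line; the grasp point (between the pads) lies 19 mm behind it; x points along the fingers, z is the direction in which the jaws open and shut, and the axes are right-handed (so a half turn about x gives the same grasp; the last joint's range is limited). The gripper opens to 93 mm and grips with 3 to 60 N. Pads are 15 mm wide; open, the fingers measure 128 mm over their backs; the gripper's body (75 mm by 188 mm) begins 65 mm behind the grasp point.
Start: joints at [-1.36, 0.13, 1.488, -0, 1.523, -0.085], TCP at [174.923, -573.94, 218.635] pointing down, gripper open.
Joint ranges: [-2.96, 2.96], [-0.89, 2.26], [0.02, 2.5], [-1.34, 4.48], [0, 2.73], [-2.66, 2.66]. Speed limits (rad/s): [2.39, 2.39, 2.79, 3.14, 3.14, 3.14].

### API

Orientations are given as a unit quaternion [x, y, z, w].
In Python, from rig import r, snapshot, calibration gives the robot as it stands.
- The arm moves only by the tool carry_out, never from a script. Its arguments are lists of equal length, an entry for each row: "offset": the shift along the tool's x, y, z in cm, a list of three; "roll": the turn about the tool's x in degrees; "grip": the closure, from 0 (fully open) to 1 (shut). A call has exactly 10 rows; each row is the pose to reach, as a shift and turn from the pose commanded when the call began, along the tool's axes at that moment; what a row does not reach only later rows make up. A row lasts 1/12 s, in which the tool goes at most 41.7 mm and 7.16 degrees, less where a joint would pass 70% of its speed; a pose out of reach is approached as far as the arm can. A call with a gripper value outside its range is refused whole. The fingers move at their own pace and stop on an object; "force" is the grip in N (left out, the last holds). Time passes only in rows, so rows that repeat a pose let the fingers close, or fill a call up. It gives the time, the measured TCP pose, the force and the opening at its end, in the units of the state.
- r.get_obs(): the state, without advancing time (a new reading comes with each control period).
- snapshot(name): name is "scene" or "top"; returns the picture (480x640x3 uint8, red, green, blue); there is no depth.
- calibration(name): a dict with "mtx" (3x3 intrinsics, pixels), "eye" and "orientation" of the camera in the world. Camera axes: x right, y down, z forward; pixel columns grow to the right and rows downward; lengths in mm; the calibration is good to about 2 mm. A picture is of the moment at which its call begins. calibration takes no time and is no camera call.
- r.sign_off(): hands the job in, once; it reports no verdict.
The state is a dict: "time": time; "joint_pos": joint angles; "dq": joint speeds; "joint_torque": joint torques, N m; "tool_pos": TCP position; "eef_rot": TCP orientation; "wrist_force": force on the tool from outside, world axes, zero at the start; "moment": the same for the moment, N m; "opening": opening from 0.0 (shut) to 1.0 (fully open).
Only numpy, scipy, OpenCV 4.12 (cv2) and the standard library are available. Lean on these libraries where they do the work, as an engineer would, in place of code of your own. Each camera call takes 0.05 s, during which the arm holds its last target. There are 200 camera calls.

### The job

Set up the air test on the bench by pushing with a fingertip, gripping and lifting nothing: first push the pointer of the round distributor round until it points straight at the one tall open hose outlet (the other outlets wear low caps), and only then push the supply valve's lever a quarter turn, fully to its stop, so that it lies in line with its pipe. Leave the pointer on the outlet, do not force either part, and do not disturb the loose things on the bench.

Things in the scene. Friction and masses are not known exactly. Their poses are not given: they have to be found in the camera images.
- distributor: Round aluminium plate, 296 mm wide, 20 mm thick, fixed on the bench on the left or right, with the dark steel pointer on its axis. Origin: plate centre at bench height, on the pointer's axis; z up; -x is where the pointer points at joint value 0. Four fixed brass outlets stand on it, centres 125 mm from the axis, at pointer joint values +-0.95 and +-1.9 rad; which one is the tall open one changes.
- pointer (a joint): Pointer angle (rad), counter-clockwise from above positive, range -2.5 to 2.5, starts within -0.5 to 0.5. At q it points along (-cos q, -sin q) in the distributor's x, y. It turns both ways with light friction (0.12 N m, 1.6 N at 75 mm from the axis) and stays where it is left.
- pointer_push (a point): Point to push, on the centre line of the pointer's bar, 75 mm from the axis, 57 mm above the bench. Steel bar 14 mm wide, 22 mm tall (46 to 68 mm above the bench), from the 44 mm wide hub (its stud tops at 82 mm) to 90 mm from the axis, then a cone to the tip at 108 mm. Free space under the bar down to the plate, but for a 52 mm wide pedestal under the hub.
- pointer_aim (a point): Imaginary point on the pointer's centre line 125 mm from its axis, 17 mm ahead of its tip; it lies over an outlet's centre when the pointer points straight at that outlet.
- outlet: The tall open outlet: upright brass hose barb, 30 mm wide flange, 22 mm wide stem, top 78 mm above the bench. Origin at the centre of its foot, 20 mm above the bench. The other three outlets are 30 mm wide with flat caps, tops 34 mm above the bench.
- supply_valve: Ball valve fixed on the bench: brass body on a 60 mm square grey foot, on a 22 mm thick steel pipe (top 59 mm above the bench; brass body's top 70 mm) along the valve's y axis, reaching 90 mm to either side and turning down into the bench there. Origin on the bench under the lever's axis; z up.
- supply (a joint): Supply lever angle (rad), 0 to 1.571 between hard stops, counter-clockwise from above positive, starts at 0 to 0.15. 0: shut, across the pipe, along the valve's -x axis. 1.571: open, in line with the pipe over its -y side. At q it points along (-cos q, -sin q) in the valve's x, y. Friction 0.2 N m (2.4 N at 85 mm); it stays where it is left.
- lever_push (a point): Point on the lever's centre line, 85 mm from its vertical axis, 92 mm above the bench. There the lever has a black rubber sleeve 18 mm wide and 22 mm tall (81 to 103 mm above the bench); the lever ends 112 mm from its axis.
- pulley: Bystander: loose steel belt pulley, 60 mm wide, 38 mm tall, to the far right of the work. Origin under its centre. Leave alone.
- bearing: Bystander: loose steel bearing ring, 62 mm wide, 18 mm tall, beyond the middle of the work. Origin under its centre. Leave alone.
- grease: Bystander: loose grey can, 60 mm wide, 85 mm tall, to the left of the work. Origin under its centre. Leave alone.
- carton: Bystander: loose cardboard box, 60 x 45 x 75 mm tall, to the right of the work. Origin under its centre. Leave alone.
There are look-alikes about, which are no part of the job. Leave any pink look-alike of the supply_valve alone.

How it is judged:
By the outcome, as a careful person would: the job done as asked, in the order asked, and still so for the second after the job is handed in, with the robot touching nothing.
It also fails if it takes over 64 s, if anything falls off the work surface, if the arm or the gripper's body presses on something with over 40 N, if the wrist force passes 120 N, or if a joint passes its speed limit or range.

## Working session

There is one attempt and no reset: what is moved stays moved. The work goes in short steps, Python scripts to look and compute and a tool call to move; the robot and the scene stay as the last step left them, time stands still between calls to the robot, and variables do not carry over. Pictures are saved under pics/ and viewed, about 8 in all and at most 12, crops included, and the job is handed in when it is done.

Besides the shell and the picture viewer there is one more tool, called after "Emit:" by a JSON object that holds its "method" and its "body". carry_out: Moves the arm, as the interface text tells. Its arguments: {"type":"object","properties":{"offset":{"type":"array"},"roll":{"type":"array"},"grip":{"type":"array"},"force":{"type":"number"}},"required":["offset","roll","grip"]}

```bash
mkdir -p pics; ls; python3 - <<'E'
from rig import r,snapshot,calibration
import cv2
for n in("top","scene"):
    cv2.imwrite(f"pics/{n}0.png",snapshot(n)[:,:,::-1]); print(n,calibration(n))
o=r.get_obs();print(o)
E
```

```text
pics
top {'mtx': array([[502.55512352,   0.        , 314.80175299],
       [  0.        , 502.55512352, 236.98170718],
       [  0.        ,   0.        ,   1.        ]]), 'eye': array([ 448.87738395,   -2.92073675, 1494.66383616]), 'orientation': array([-0.70566487,  0.70612014, -0.04286963,  0.03992031])}
scene {'mtx': array([[437.35936865,   0.        , 318.38648109],
       [  0.        , 437.35936865, 242.28161963],
       [  0.        ,   0.        ,   1.        ]]), 'eye': array([1328.96082447, -499.99157625,  628.756213  ]), 'orientation': array([ 0.7823421 ,  0.39379361, -0.22877566, -0.4248872 ])}
{'time': 0.1, 'joint_pos': array([-1.36036574e+00,  1.31080451e-01,  1.48914907e+00, -2.51994009e-05,
        1.52298437e+00, -8.53958441e-02]), 'dq': array([ 1.19792421e-03, -7.85504256e-04, -6.50012894e-04,  4.06295285e-04,
        3.11753525e-04, -8.96436694e-05]), 'joint_torque': array([ 1.17675743e-03, -5.61340034e+01, -4.93095803e+01,  7.70591106e-02,
        2.91394506e-02, -3.22341850e-05]), 'tool_pos': array([ 174.82833283, -573.44277359,  217.70714086]), 'eef_rot': array([ 0.42122519,  0.56866341, -0.42048015,  0.56779196]), 'wrist_force': array([ 0.74095802, -0.14707043, -0.2044134 ]), 'moment': array([ 0.06459754, -0.01280624,  0.01479763]), 'opening': 0.9979639244264268}
```

View pics/top0.png

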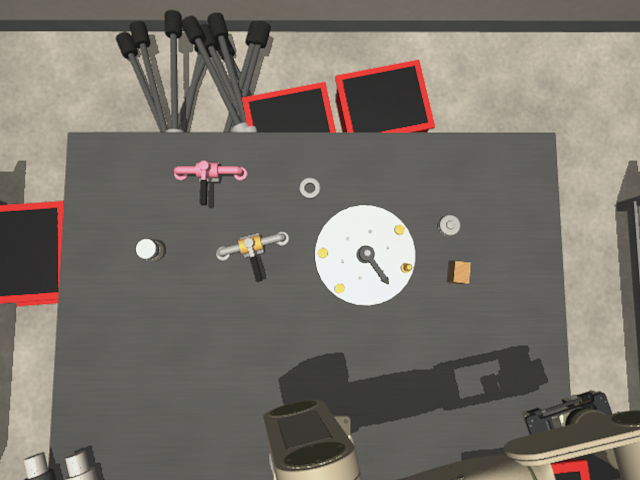

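View pics/scene0.png

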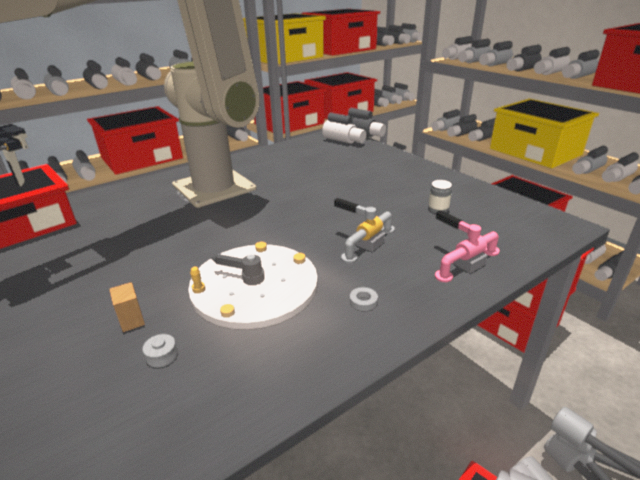

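```bash
cat > h.py <<'E'
import numpy as np,cv2
from scipy.spatial.transform import Rotation as R
from rig import r,snapshot,calibration
def cast(n,px,z):
    c=calibration(n); px=np.atleast_2d(px).astype(float)
    d=np.c_[px,np.ones(len(px))]@np.linalg.inv(c["mtx"]).T@R.from_quat(c["orientation"]).as_matrix().T
    return (c["eye"]+d*((z-c["eye"][2])/d[:,2])[:,None])[:,:2]
def blobs(mask,amin=8):
    n,l,s,c=cv2.connectedComponentsWithStats(mask.astype(np.uint8))
    return [(c[i],s[i],np.argwhere(l==i)[:,::-1]) for i in range(1,n) if s[i,4]>=amin]
E
python3 - <<'E'
from h import *
np.set_printoptions(precision=1,suppress=True)
im=cv2.imread("pics/top0.png");hsv=cv2.cvtColor(im,cv2.COLOR_BGR2HSV)
H,S,V=[hsv[:,:,i].astype(int) for i in range(3)]
roi=np.zeros(H.shape,bool);roi[195:315,305:425]=1
pl=((V>150)&roi)
b=max(blobs(pl),key=lambda t:t[1][4])
hull=cv2.convexHull(b[2].astype(np.int32))
w=cast("top",hull[:,0],20.);e=cv2.minEnclosingCircle(w.astype(np.float32));print("plate",e)
el=cv2.fitEllipse(hull);print(el,cast("top",el[0],20))
br=(S>110)&(H>12)&(H<35)&(V>90);br[:200]=0;br[:,430:]=0;br[320:]=0
for c,s,p in blobs(br): print("brass",c,s,cast("top",c,34),cast("top",c,78))
plate=cv2.fillConvexPoly(np.zeros(H.shape,np.uint8),hull,1)>0
for c,s,p in blobs((V<110)&plate&~br,20): print("dark",c,s,p[p[:,1].argmax()],p[p[:,0].argmax()])
crop=im[190:320,205:425];
cv2.imwrite("pics/crop1.png",cv2.resize(crop,None,fx=3.6,fy=3.6,interpolation=cv2.INTER_CUBIC))
E
```

```text
plate ((571.3272705078125, -156.16595458984375), 148.60494995117188)
((364.7708740234375, 254.84889221191406), (99.7763900756836, 101.03656768798828), 132.14761352539062) [[ 569.4 -156.2]]
brass [399.1 229.2] [395 225   9   9  67] [[ 643.6 -256.5]] [[ 637.8 -248.8]]
brass [256.9 242.8] [251 235  12  16 121] [[603.7 160. ]] [[599.1 155.1]]
brass [242.4 246.8] [238 239  11  15  89] [[592.  202.1]] [[587.7 195.9]]
brass [322.6 252.4] [318 248  10  10  66] [[575.4 -31.7]] [[571.6 -30.9]]
brass [406.  267.3] [401 263  11  10  77] [[ 531.9 -274.2]] [[ 529.4 -266. ]]
brass [339.1 287.9] [335 284   9   9  65] [[472.4 -79.2]] [[471.7 -76.9]]
dark [371.2 262. ] [357 246  32  38 279] [387 283] [388 282]
```

View pics/crop1.png

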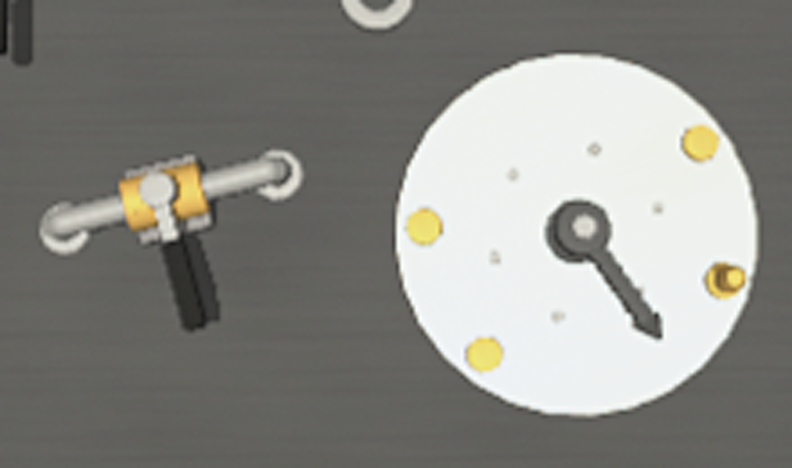

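```bash
python3 - <<'E'
from h import *
np.set_printoptions(precision=2,suppress=True)
P=cast("top",[[399.1,229.2],[322.6,252.4],[339.1,287.9]],34.)
q=np.array([1.9,-1.9,-.95]);L=-125*np.c_[np.cos(q),np.sin(q)]
A=L-L.mean(0);B=P-P.mean(0)
yaw=np.angle(np.sum((B[:,0]+1j*B[:,1])*np.conj(A[:,0]+1j*A[:,1])))
M=R.from_euler('z',yaw).as_matrix()[:2,:2];c=P.mean(0)-M@L.mean(0)
print("centre",c,"yaw",yaw,"res",P-(L@M.T+c))
t=c+M@(-125*np.array([np.cos(.95),np.sin(.95)]));print("tall outlet",t,"expected px cap z78 seen at",cast("top",[[408,266.5]],78))
f=lambda x,y:np.array([[205+x/3.6,190+y/3.6]])
tip=cast("top",f(660,338),57)[0];hub=cast("top",f(584,226),82)[0]
print("tip",tip,np.linalg.norm(tip-c),"hub",hub)
d=M.T@(tip-c);print("pointer q",np.arctan2(-d[1],-d[0]))
e=cast("top",np.r_[f(65,230),f(279,175)],20.);print("pipe ends",e,np.linalg.norm(e[0]-e[1]),e.mean(0))
# pipe upper level
for z in(59,100): print("knob",z,cast("top",f(158,187),z))
a=e[1]-e[0];print("valve yaw", np.arctan2(a[1],a[0])+np.pi/2)
le=cast("top",f(194,330),95);print("lever end",le)
s=cv2.imread("pics/scene0.png")[180:330,170:490]
cv2.imwrite("pics/crop2.png",cv2.resize(s,None,fx=2.5,fy=2.5,interpolation=cv2.INTER_CUBIC))
o=r.get_obs();print(R.from_quat(o['eef_rot']).as_matrix())
E
```

```text
centre [ 571.07 -155.73] yaw 0.2930954384414644 res [[-0.27  0.85]
 [-0.09 -0.99]
 [ 0.36  0.14]]
tall outlet [ 530.84 -274.08] expected px cap z78 seen at [[ 531.65 -271.76]]
tip [ 483.34 -218.52] 107.88691563917372 hub [ 570.2  -156.75]
pointer q 0.32803729128915077
pipe ends [[572.47 260.69]
 [617.62  86.22]] 180.21280179062435 [595.05 173.46]
knob 59 [[603.56 180.29]]
knob 100 [[599.15 175.06]]
valve yaw 0.25322557596185824
lever end [[488.85 146.37]]
[[-0.    0.96  0.29]
 [ 0.    0.29 -0.96]
 [-1.    0.   -0.  ]]
```

View pics/crop2.png

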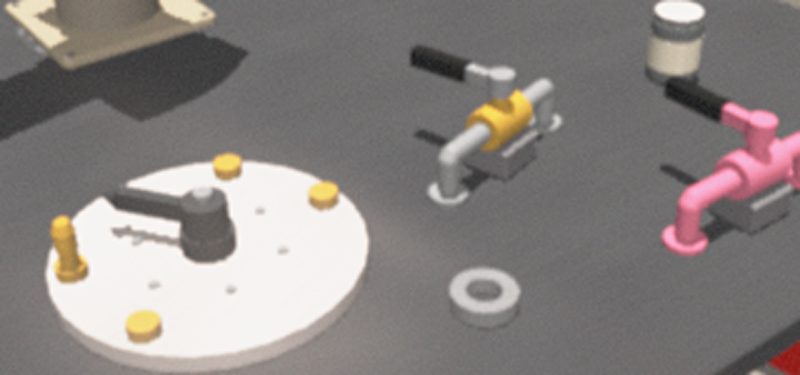

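```bash
cat >> h.py <<'E'
C=np.array([571.,-156.]);DY=.293;Vc=np.array([597.,174.]);VY=.253
def pose(c,yaw,q,rad,off,z,half=0):
    a=np.pi+yaw+q;d=np.array([np.cos(a),np.sin(a)]);t=np.array([-d[1],d[0]])
    return np.r_[c+rad*d-off*t,z,(a+np.pi/2+half*np.pi+np.pi)%(2*np.pi)-np.pi]
def rel(cur,p):
    # cur,p: x,y,z,psi -> offset cm along tool axes, roll deg
    s=cur[3];d=np.asarray(p[:3])-cur[:3]
    o=[-d[2],d[0]*np.cos(s)+d[1]*np.sin(s),d[0]*np.sin(s)-d[1]*np.cos(s)]
    return np.r_[np.round(np.array(o)/10,2),np.round(np.degrees((s-p[3]+np.pi)%(2*np.pi)-np.pi),1)]
def now():
    o=r.get_obs();m=R.from_quat(o['eef_rot']).as_matrix()
    return np.r_[o['tool_pos'],np.arctan2(m[1,1],m[0,1])]
E
python3 - <<'E'
from h import *
cur=np.array([174.923,-573.94,218.635,.294]);print(now())
p=pose(C,DY,.1,70,14.5,218.6);print(p,rel(cur,p))
E
```

```text
[ 1.74828333e+02 -5.73442774e+02  2.17707141e+02  2.95827568e-01]
[ 500.78355591 -169.41271706  218.6          -1.17779633] [  0.    42.91 -29.27  84.3 ]
```

Emit:
{"method": "carry_out", "body": {"offset": [[0,4,-2.7],[0,8,-5.5],[0,12,-8.2],[0,16,-10.9],[0,20,-13.6],[0,24,-16.4],[0,28,-19.1],[0,32,-21.8],[0,36,-24.6],[0,39,-26.6]], "roll": [7,14,21,28,35,42,49,56,63,70], "grip": [1,1,1,1,1,1,1,1,1,1], "force": 20}}

```text
time: 0.93
tool_pos: [417.7, -271.3, 218.3]
eef_rot: [-0.663, -0.246, 0.663, -0.246]
wrist_force: [-0.2, -0.5, -0.5]
opening: 0.339
```

```bash
python3 - <<'E'
from h import *
n=now();print(n,r.get_obs()['opening'],r.get_obs()['joint_pos'])
p=pose(C,DY,.1,70,14.5,218.6);p[3]=-.93;print(p,rel(n,p))
E
```

```text
[ 417.65007741 -271.30594395  218.34054384   -0.85943706] 0.33899761758617725 [-6.79075016e-01 -1.47838435e-01  1.76535120e+00 -7.57673151e-06
  1.52448994e+00  1.75115871e+00]
[ 500.78355591 -169.41271706  218.6          -0.93      ] [ -0.03  -2.29 -12.95   4.  ]
```

Emit:
{"method": "carry_out", "body": {"offset": [[0,-0.6,-3.2],[0,-1.2,-6.5],[0,-1.7,-9.7],[0,-2.3,-13],[3,-2.3,-13],[6,-2.3,-13],[8,-2.3,-13],[10,-2.3,-13],[10,-2.3,-13],[10,-2.3,-13]], "roll": [1,2,3,4,4,4,4,4,4,4], "grip": [1,1,1,1,1,1,1,1,1,1]}}

```text
time: 1.77
tool_pos: [498.8, -169.7, 117.4]
eef_rot: [-0.67, -0.226, 0.671, -0.224]
wrist_force: [0.4, 0.4, 0.6]
opening: 0.003
```

```bash
python3 - <<'E'
from h import *
n=now();print(n,r.get_obs()['opening'],r.get_obs()['wrist_force'])
p=pose(C,DY,.1,70,14.5,50);p[3]=-.94;print(p,rel(n,p))
im=snapshot("top")[:,:,::-1];cv2.imwrite("pics/top1.png",im)
s=snapshot("scene")[:,:,::-1][150:330,150:420]
cv2.imwrite("pics/a.png",np.hstack([cv2.resize(im[190:370,300:480],(400,400)),cv2.resize(s,(400,400))]))
E
```

```text
[ 498.7515845  -169.70965812  117.41081715   -0.92363189] 0.0028498798370729817 [0.42331855 0.38531065 0.56508077]
[ 500.78355591 -169.41271706   50.           -0.94      ] [ 6.74  0.1  -0.18  0.9 ]
```

View pics/a.png

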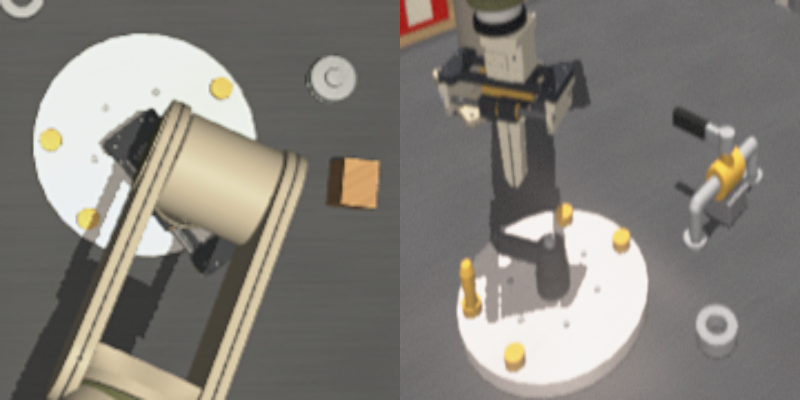

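Emit:
{"method": "carry_out", "body": {"offset": [[2,0.1,-0.1],[4,0.1,-0.2],[5.5,0.1,-0.2],[6.3,0.1,-0.2],[6.8,0.1,-0.2],[6.8,0.1,-0.2],[6.8,0.1,-0.2],[6.8,0.1,-0.2],[6.8,0.1,-0.2],[6.8,0.1,-0.2]], "roll": [0,0,0,0,0,0,0,0,0,0], "grip": [1,1,1,1,1,1,1,1,1,1]}}

```text
time: 2.7
tool_pos: [502.7, -170.2, 51.6]
eef_rot: [0.671, 0.224, -0.67, 0.225]
wrist_force: [0.6, -0.2, 1.4]
opening: 0.007
```

```bash
python3 - <<'E'
from h import *
n=now();print(n,r.get_obs()['wrist_force'])
n[3]=-.93
for q in np.linspace(.2,.85,10):
    p=pose(C,DY,q,70,14.5,50);p[3]=max(p[3],-.93);print(q,rel(n,p))
E
```

```text
[ 502.74675991 -170.21585145   51.57731275   -0.92379571] [ 0.58150878 -0.23051632  1.44168117]
0.2 [0.16 0.48 0.39 0.  ]
0.27222222222222225 [0.16 0.97 0.55 0.  ]
0.34444444444444444 [0.16 1.47 0.67 0.  ]
0.41666666666666663 [ 0.16  1.98  0.76 -3.9 ]
0.4888888888888889 [ 0.16  2.49  0.81 -8.1 ]
0.5611111111111111 [  0.16   3.01   0.83 -12.2 ]
0.6333333333333333 [  0.16   3.52   0.8  -16.4 ]
0.7055555555555555 [  0.16   4.03   0.74 -20.5 ]
0.7777777777777777 [  0.16   4.54   0.65 -24.6 ]
0.85 [  0.16   5.04   0.51 -28.8 ]
```

Emit:
{"method": "carry_out", "body": {"offset": [[0.1,0.5,0.4],[0.1,1.0,0.5],[0.1,1.5,0.7],[0.1,2.0,0.8],[0.1,2.5,0.8],[0.1,3.0,0.8],[0.1,3.5,0.8],[0.1,4.0,0.7],[0.1,4.5,0.6],[0.1,4.5,0.6]], "roll": [0,0,0,-4,-8,-12,-16,-20,-24,-24], "grip": [1,1,1,1,1,1,1,1,1,1]}}

```text
time: 3.53
tool_pos: [524.5, -210.4, 49.4]
eef_rot: [-0.608, -0.36, 0.609, -0.36]
wrist_force: [0.0, 0.1, -0.7]
opening: 0.004
```

```bash
python3 - <<'E'
from h import *
n=now();print(n,r.get_obs()['wrist_force'])
for q in np.linspace(.8,.95,6):
    p=pose(C,DY,q,70,14.5,50);print(q,rel(n,p))
im=snapshot("top")[:,:,::-1];cv2.imwrite("pics/top2.png",im)
s=snapshot("scene")[:,:,::-1][180:330,170:340]
cv2.imwrite("pics/b.png",np.hstack([cv2.resize(im[195:315,305:425],(400,400)),cv2.resize(s,(400,400))]))
E
```

```text
[ 5.24524629e+02 -2.10437328e+02  4.94275574e+01 -5.02271786e-01] [ 0.00537188  0.08000016 -0.65908289]
0.8 [-0.06  0.17  0.02 -1.4 ]
0.8300000000000001 [-0.06  0.39  0.06 -3.1 ]
0.86 [-0.06  0.6   0.09 -4.8 ]
0.89 [-0.06  0.81  0.11 -6.6 ]
0.9199999999999999 [-0.06  1.03  0.13 -8.3 ]
0.95 [ -0.06   1.24   0.14 -10.  ]
```

View pics/b.png

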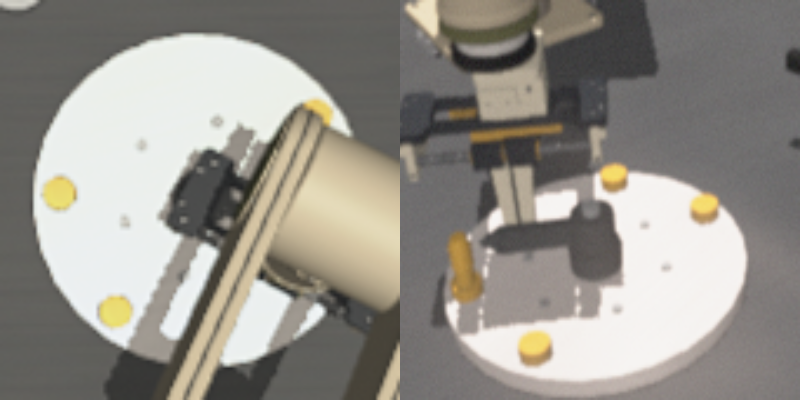

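Emit:
{"method": "carry_out", "body": {"offset": [[0,0.2,0.0],[0,0.4,0.1],[0,0.6,0.1],[0,0.75,0.1],[0,0.9,0.1],[0,0.9,0.1],[0,0.9,0.1],[0,0.9,0.1],[0,0.9,0.1],[0,0.9,0.1]], "roll": [-2,-4,-5,-6,-8,-8,-8,-8,-8,-8], "grip": [1,1,1,1,1,1,1,1,1,1]}}

```text
time: 4.47
tool_pos: [531.7, -214.6, 49.6]
eef_rot: [-0.583, -0.401, 0.583, -0.401]
wrist_force: [-1.5, -1.8, -1.1]
opening: 0.008
```

```bash
python3 - <<'E'
from h import *
print(cast("scene",[[206.1,269.3]],57))
n=now();print(n,r.get_obs()['wrist_force'])
p=pose(C,DY,.95,70,14.5,50);print(rel(n,p))
im=snapshot("scene")[:,:,::-1];cv2.imwrite("pics/sc3.png",im)
cv2.imwrite("pics/c.png",cv2.resize(im[220:310,180:300],(800,600),interpolation=cv2.INTER_CUBIC))
d=np.array([np.cos(n[3]-np.pi/2),np.sin(n[3]-np.pi/2)])
E
```

```text
[[ 524.45210618 -247.62274105]]
[ 5.31747958e+02 -2.14597731e+02  4.95545275e+01 -3.65881746e-01] [-1.48110855 -1.83858776 -1.10366243]
[-0.04  0.39  0.17 -2.2 ]
```

View pics/c.png

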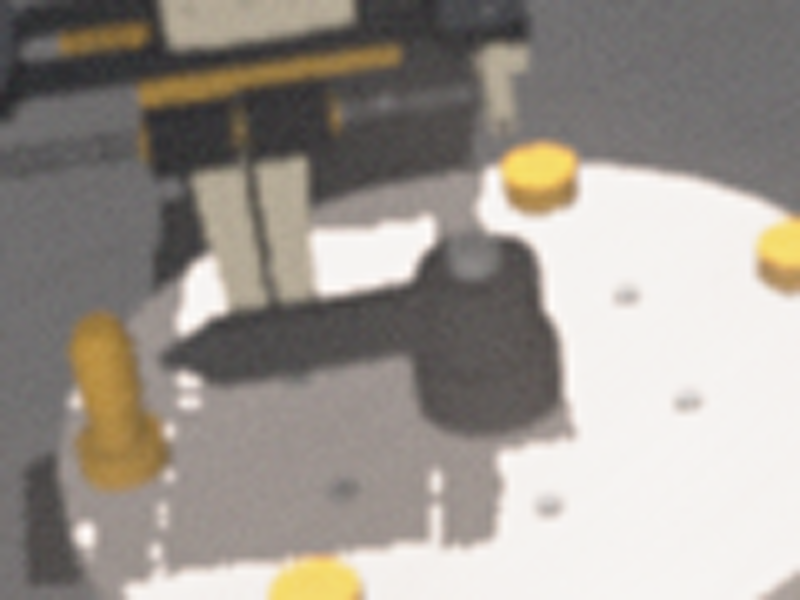

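```bash
python3 - <<'E'
from h import *
f=lambda x,y:[[180+x*.15,220+y*.15]]
q=lambda p:np.arctan2(p[1]-C[1],p[0]-C[0])%(2*np.pi)-np.pi-DY
t=cast("scene",f(163,357),57)[0];h=cast("scene",f(475,255),82)[0]
b=cast("scene",f(97,325),78)[0];fl=cast("scene",f(121,462),24)[0]
for n,p in zip(("tip","hub","barbtop","foot"),(t,h,b,fl)):print(n,p,np.hypot(*(p-C)),q(p))
E
```

```text
tip [ 537.39157977 -257.17971952] 106.6154845770444 0.9570971182465382
hub [ 582.12343776 -160.95340692] 12.176498175406078 2.429643608469778
barbtop [ 536.54373343 -276.16234508] 125.00489383147152 0.9985415811452116
foot [ 539.03579436 -278.64416104] 126.74107731769946 1.022842388774227
```

Emit:
{"method": "carry_out", "body": {"offset": [[0,0.1,0],[0,0.2,0],[0,0.25,0],[0,0.25,0],[0,0.25,0],[0,-1,0],[0,-3,0],[0,-6,0],[0,-9,0],[0,-12,0]], "roll": [-1,-1,-1,-1,-1,-1,-1,-1,-1,-1], "grip": [1,1,1,1,1,1,1,1,1,1]}}

```text
time: 5.35
tool_pos: [419.6, -171.4, 50.0]
eef_rot: [0.579, 0.406, -0.578, 0.406]
wrist_force: [0.4, -0.0, 0.9]
opening: 0.007
```

Emit:
{"method": "carry_out", "body": {"offset": [[-2,-2,0],[-5,-3,0],[-8,-3,0],[-11,-3,0],[-14,-3,0],[-14,-3,0],[-14,-3,0],[-14,-3,0],[-14,-3,0],[-14,-3,0]], "roll": [0,0,0,0,0,0,0,0,0,0], "grip": [1,1,1,1,1,1,1,1,1,1]}}

```text
time: 6.18
tool_pos: [390.9, -161.1, 188.1]
eef_rot: [-0.579, -0.407, 0.579, -0.405]
wrist_force: [-0.1, -0.5, -0.0]
opening: 0.001
```

```bash
python3 - <<'E'
from h import *
print(now())
im=snapshot("top")[:,:,::-1];cv2.imwrite("pics/top4.png",im)
s=snapshot("scene")[:,:,::-1];cv2.imwrite("pics/sc4.png",s)
cv2.imwrite("pics/d.png",np.vstack([cv2.resize(im[235:285,345:425],(640,400),interpolation=cv2.INTER_CUBIC)[:300],cv2.resize(s[235:285,180:280],(640,320),interpolation=cv2.INTER_CUBIC)[:300]]))
E
```

```text
[ 3.90898072e+02 -1.61095195e+02  1.88088714e+02 -3.47725015e-01]
```

View pics/d.png

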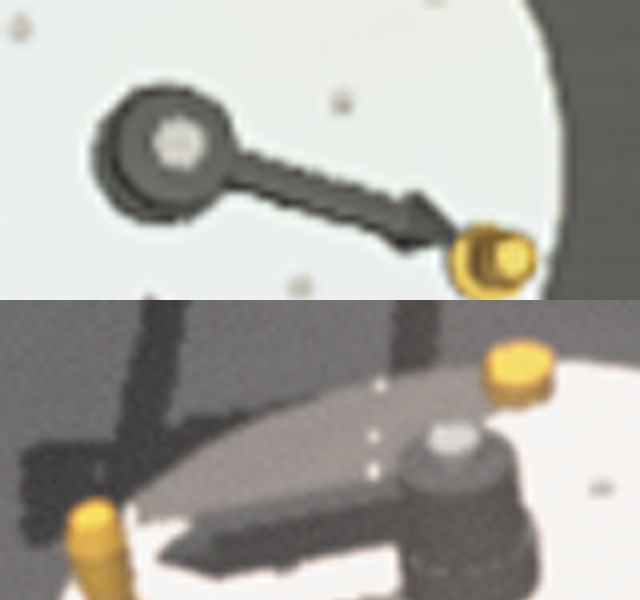

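```bash
python3 - <<'E'
from h import *
f=lambda x,y:[[345+x/8,235+y/8]]
q=lambda p,c=C:np.arctan2(p[1]-c[1],p[0]-c[0])%(2*np.pi)-np.pi-DY
P={n:cast("top",f(*a),z)[0] for n,a,z in [("tip",(452,238),57),("stud",(178,143),82),("barb",(513,258),78),("bar80",(385,208),68),("bar40",(252,167),68)]}
for n,p in P.items():print(n,p,np.hypot(*(p-C)),q(p))
im=cv2.imread("pics/top4.png");V=im.max(2).astype(int)
m=np.zeros(V.shape,bool);m[245:275,374:396]=(V<125)[245:275,374:396]
pts=np.argwhere(m)[:,::-1];w=cast("top",pts,62.)
for c in(0,): 
  vx=cv2.fitLine(w.astype(np.float32),cv2.DIST_HUBER,0,.01,.01).ravel();a=np.arctan2(vx[1],vx[0]);print("bar q",(a-DY+np.pi/2)%np.pi-np.pi/2,len(w),vx, "dist of C from line",(C-vx[2:])@[-vx[1],vx[0]])
E
```

```text
tip [ 537.89878843 -257.22955373] 106.5040504177393 0.961764168886097
stud [ 569.92530046 -156.82058768] 1.3521624312707865 0.3591173594378689
barb [ 529.53064889 -274.88889342] 125.9137643778818 0.942184162314921
bar80 [ 547.90284025 -231.67050878] 79.11703158531402 0.9815452741162016
bar40 [ 562.54200341 -184.58267288] 29.8078327880071 0.9900928889077953
bar q 0.9431063 113 [ 3.2847643e-01  9.4451219e-01  5.5377600e+02 -2.0803320e+02] dist of C from line 0.8234037399597582
```

```bash
python3 - <<'E'
from h import *
im=cv2.imread("pics/top4.png");V=im.max(2).astype(float)
xs=np.arange(377,394);up=[];lo=[]
for x in xs:
    col=V[:,x];r0=int(252+(x-367)*.33+1.5)
    i=r0
    while col[i]<150:i-=1
    u=i+(col[i]-150)/(col[i]-col[i+1])
    j=r0
    while col[j]<150:j+=1
    l=j-(col[j]-150)/(col[j]-col[j-1])
    up.append(u);lo.append(l)
print(np.round(up,1),np.round(lo,1))
for nm,y,z in(("up",up,68),("lo",lo,46),("mid",(np.array(up)+lo)/2,57)):
    k=np.polyfit(xs,y,1); w=cast("top",np.c_[xs[[0,-1]],np.polyval(k,xs[[0,-1]])],z);d=w[1]-w[0]
    q=np.arctan2(d[1],d[0])%(2*np.pi)-np.pi-DY
    dd=d/np.hypot(*d); print(nm,"q",q,"line offset from C",(w[0]-C)@[-dd[1],dd[0]])
E
```

```text
[254.  254.6 254.6 255.  255.5 255.5 256.1 256.2 256.5 257.2 257.2 257.5
 257.5 258.  258.6 258.6 259. ] [259.4 259.6 260.2 260.6 260.6 260.7 261.3 261.5 261.7 262.3 262.5 262.6
 262.7 263.4 263.6 264.1 264.9]
up q 0.9796598946886725 line offset from C 5.538594754660007
lo q 0.9715809533692801 line offset from C -6.154101734250762
mid q 0.9756131455540358 line offset from C -0.2697057967393519
```

```bash
python3 - <<'E'
from h import *
n=now();print(n)
p=pose(C,DY,.95,68,-38,188);print(p,rel(n,p))
E
```

```text
[ 3.91008986e+02 -1.61204056e+02  1.88413193e+02 -3.47740332e-01]
[ 5.85083549e+02 -2.32613665e+02  1.88000000e+02 -3.27796327e-01] [ 0.04 20.68  0.1  -1.1 ]
```

Emit:
{"method": "carry_out", "body": {"offset": [[0,3,0],[0,7,0],[0,11,0],[0,15,0.1],[0,18,0.1],[0,20.7,0.1],[0,20.7,0.1],[0,20.7,0.1],[0,20.7,0.1],[0,20.7,0.1]], "roll": [-1,-1,-1,-1,-1,-1,-1,-1,-1,-1], "grip": [1,1,1,1,1,1,1,1,1,1]}}

```text
time: 7.12
tool_pos: [585.0, -232.7, 189.6]
eef_rot: [-0.575, -0.411, 0.576, -0.411]
wrist_force: [-0.2, -0.5, -0.2]
opening: 0.005
```

Emit:
{"method": "carry_out", "body": {"offset": [[3,0,0],[6,0,0],[9,0,0],[12,0,0],[13.8,0,0],[13.8,0,0],[13.8,-0.5,0],[13.8,-0.9,0],[13.8,-0.9,0],[13.8,-0.9,0]], "roll": [0,0,0,0,0,0,0,0,0,0], "grip": [1,1,1,1,1,1,1,1,1,1]}}

```text
time: 7.95
tool_pos: [578.4, -230.7, 54.2]
eef_rot: [0.576, 0.41, -0.575, 0.412]
wrist_force: [-0.3, -0.2, -0.6]
opening: 0.002
```

```bash
python3 - <<'E'
from h import *
n=now();print(n,r.get_obs()['wrist_force'])
p=pose(C,DY,.95,68,-16.7,50);print(p,rel(n,p))
E
```

```text
[ 5.78434217e+02 -2.30735259e+02  5.42217803e+01 -3.30360389e-01] [-0.3467133  -0.24568507 -0.647457  ]
[ 5.64917686e+02 -2.25755971e+02  5.00000000e+01 -3.27796327e-01] [ 0.42 -1.44 -0.03 -0.1 ]
```

Emit:
{"method": "carry_out", "body": {"offset": [[0,-0.3,0],[0,-0.5,0],[0,-0.7,0],[0,-0.8,0],[0,-0.9,0],[0,-1.0,0],[0,-1.0,0],[0,-1.0,0],[0,-1.0,0],[0,-1.0,0]], "roll": [0,0,0,0,0,0,0,0,0,0], "grip": [1,1,1,1,1,1,1,1,1,1]}}

```text
time: 8.78
tool_pos: [567.9, -226.9, 51.6]
eef_rot: [-0.575, -0.411, 0.575, -0.411]
wrist_force: [-0.6, 0.1, -0.6]
opening: 0.006
```

```bash
python3 - <<'E'
from h import *
n=now();print(n,r.get_obs()['wrist_force'])
p=pose(C,DY,.95,68,-16.7,50);print(p,rel(n,p))
E
```

```text
[ 5.67937271e+02 -2.26949468e+02  5.16272384e+01 -3.30282089e-01] [-0.55366987  0.05557362 -0.62923356]
[ 5.64917686e+02 -2.25755971e+02  5.00000000e+01 -3.27796327e-01] [ 0.16 -0.32 -0.01 -0.1 ]
```

Emit:
{"method": "carry_out", "body": {"offset": [[0,-0.1,0],[0,-0.2,0],[0,-0.3,0],[0,-0.3,0],[0,-0.3,0],[0,-0.3,0],[0,-0.3,0],[0,-0.3,0],[0,-0.3,0],[0,-0.3,0]], "roll": [0,0,0,0,0,0,0,0,0,0], "grip": [1,1,1,1,1,1,1,1,1,1]}}

```text
time: 9.62
tool_pos: [565.0, -226.0, 51.7]
eef_rot: [-0.575, -0.411, 0.575, -0.411]
wrist_force: [0.6, -0.7, 0.2]
opening: 0.003
```

Emit:
{"method": "carry_out", "body": {"offset": [[0,1,0],[0,2,0],[0,2.5,0],[-4,2.5,0],[-8,2.5,0],[-12,2.5,0],[-14,0,0],[-14,-4,0],[-14,-8,0],[-14,-12,0]], "roll": [0,0,0,0,0,0,0,-7,-14,-21], "grip": [1,1,1,1,1,1,1,1,1,1]}}

```text
time: 10.45
tool_pos: [450.3, -186.5, 191.9]
eef_rot: [0.489, 0.51, -0.489, 0.511]
wrist_force: [0.4, -0.2, 0.9]
opening: 0.005
```

```bash
python3 - <<'E'
from h import *
n=now();print(n)
p=pose(Vc,VY,-.4,80,18.5,188,1);p[3]=1.824;print(p,rel(n,p))
E
```

```text
[ 4.50293356e+02 -1.86500524e+02  1.91896146e+02  4.23827679e-02]
[520.57252092 204.01816853 188.           1.824     ] [   0.39    8.68  -38.72 -102.1 ]
```

Emit:
{"method": "carry_out", "body": {"offset": [[0,0.5,-2],[0,1.2,-5.5],[0,2.0,-9],[0,2.8,-12.5],[0,3.6,-16],[0,4.3,-19],[0,5,-22],[0,5.6,-25],[0,5.6,-25],[0,5.6,-25]], "roll": [-7,-14,-21,-28,-35,-42,-49,-56,-63,-70], "grip": [1,1,1,1,1,1,1,1,1,1]}}

```text
time: 11.28
tool_pos: [498.2, 66.8, 191.5]
eef_rot: [0.107, 0.699, -0.107, 0.699]
wrist_force: [-1.1, 0.1, -0.2]
opening: 0.002
```

```bash
cat > meas.py <<'E'
from h import *
def pq(V):
    xs=np.arange(377,394);up=[];lo=[]
    for x in xs:
        col=V[:,x];i=j=int(252+(x-367)*.33+1.5)
        while col[i]<150:i-=1
        while col[j]<150:j+=1
        up.append(i+(col[i]-150)/(col[i]-col[i+1]));lo.append(j-(col[j]-150)/(col[j]-col[j-1]))
    y=(np.array(up)+lo)/2;k=np.polyfit(xs,y,1);w=cast("top",np.c_[xs[[0,-1]],np.polyval(k,xs[[0,-1]])],57);d=w[1]-w[0]
    f=lambda d:np.arctan2(d[1],d[0])%(2*np.pi)-np.pi-DY
    return f(d),f(w[1]-C),np.round(up,1),np.round(lo,1)
E
python3 - <<'E'
from meas import *
n=now();print(n)
p=pose(Vc,VY,-.4,80,18.5,188,1);p[3]=1.824;print(p,rel(n,p))
im=snapshot("top")[:,:,::-1];cv2.imwrite("pics/top5.png",im)
print(pq(im.max(2).astype(float)))
print(pq(cv2.imread("pics/top4.png").max(2).astype(float))[:2])
cv2.imwrite("pics/e.png",np.vstack([cv2.resize(im[235:285,345:425],(640,400),interpolation=cv2.INTER_CUBIC)[:300],cv2.resize(im[200:320,200:440],(600,300))@np.eye(3) if 0 else cv2.resize(im[200:320,200:440],(640,300))]))
E
```

```text
[498.21266782  66.82505645 191.5261281    1.26734209]
[520.57252092 204.01816853 188.           1.824     ] [  0.35  13.76  -1.97 -31.9 ]
(np.float64(0.9491019300402768), np.float64(0.9591509473295805), array([253.9, 254.6, 254.5, 255. , 255.5, 255.5, 255.9, 256.5, 256.6,
       256.9, 257.5, 257.6, 258. , 258.4, 258.5, 259. , 259.4]), array([259.4, 259.6, 260.2, 260.6, 260.6, 260.8, 261.4, 261.6, 262.2,
       262.6, 262.6, 262.8, 263.4, 263.6, 264.2, 264.6, 265. ]))
(np.float64(0.9756131455540358), np.float64(0.9722743332258077))
```

View pics/e.png

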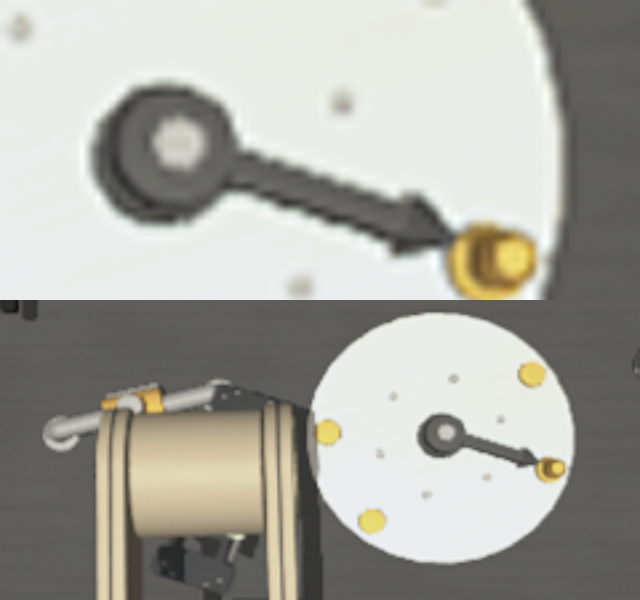

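Emit:
{"method": "carry_out", "body": {"offset": [[0,3,-0.4],[0,6.5,-0.9],[0,10,-1.4],[0,13.8,-2],[0,13.8,-2],[3,13.8,-2],[6,13.8,-2],[8,13.8,-2],[8,13.8,-2],[8,13.8,-2]], "roll": [-7,-14,-21,-28,-32,-32,-32,-32,-32,-32], "grip": [1,1,1,1,1,1,1,1,1,1]}}

```text
time: 12.17
tool_pos: [520.8, 201.8, 110.7]
eef_rot: [-0.086, 0.703, 0.086, 0.701]
wrist_force: [-0.3, 0.8, 1.4]
opening: 0.004
```

```bash
python3 - <<'E'
from h import *
n=now();print(n,r.get_obs()['wrist_force'])
p=pose(Vc,VY,-.4,80,18.5,86,1);p[3]=1.824;print(p,rel(n,p))
E
```

```text
[520.760435   201.79166211 110.65531109   1.81417397] [-0.33760767  0.81483051  1.37170176]
[520.57252092 204.01816853  86.           1.824     ] [ 2.47  0.22  0.04 -0.6 ]
```

Emit:
{"method": "carry_out", "body": {"offset": [[1,0,0],[2,0,0],[2.3,0,0],[2.3,0,0],[2.3,0,0],[2.3,0,0],[2.3,0,0],[2.3,0,0],[2.3,0,0],[2.3,0,0]], "roll": [0,0,0,0,0,0,0,0,0,0], "grip": [1,1,1,1,1,1,1,1,1,1]}}

```text
time: 13.0
tool_pos: [522.0, 202.4, 88.8]
eef_rot: [-0.087, 0.702, 0.087, 0.702]
wrist_force: [0.2, -0.5, -0.8]
opening: 0.008
```

```bash
cat > tab.py <<'E'
from h import *
import sys
n=now();print(n,r.get_obs()['wrist_force'])
for q in np.linspace(float(sys.argv[1]),float(sys.argv[2]),10):
    p=pose(Vc,VY,q,80,18.5,86,1);
    if q<0:p[3]=1.824
    print(round(q,2),rel(n,p))
E
python3 tab.py -.3 .4
```

```text
[521.99892608 202.36765363  88.84661913   1.81640641] [ 0.15505744 -0.4677989  -0.82298977]
-0.3 [ 0.28 -0.5  -0.54 -0.4 ]
-0.22 [ 0.28 -1.06 -0.84 -0.4 ]
-0.14 [ 0.28 -1.65 -1.09 -0.4 ]
-0.07 [ 0.28 -2.25 -1.29 -0.4 ]
0.01 [ 0.28 -2.87 -1.45 -1.1 ]
0.09 [ 0.28 -3.5  -1.56 -5.5 ]
0.17 [  0.28  -4.14  -1.61 -10.  ]
0.24 [  0.28  -4.78  -1.62 -14.4 ]
0.32 [  0.28  -5.41  -1.58 -18.9 ]
0.4 [  0.28  -6.05  -1.49 -23.3 ]
```

Emit:
{"method": "carry_out", "body": {"offset": [[0.2,-0.5,-0.5],[0.2,-1.1,-0.8],[0.2,-1.7,-1.1],[0.2,-2.3,-1.3],[0.2,-2.9,-1.4],[0.2,-3.5,-1.6],[0.2,-4.1,-1.6],[0.2,-4.8,-1.6],[0.2,-5.4,-1.6],[0.2,-6,-1.5]], "roll": [0,0,0,0,-1,-5,-10,-14,-19,-23], "grip": [1,1,1,1,1,1,1,1,1,1]}}

```text
time: 13.83
tool_pos: [521.8, 140.4, 86.8]
eef_rot: [-0.226, 0.67, 0.227, 0.67]
wrist_force: [0.5, 4.9, -0.4]
opening: 0.0
```

```bash
python3 tab.py .4 1.0; python3 -c "
from h import *
cv2.imwrite('pics/f0.png',snapshot('scene')[:,:,::-1])"
```

```text
[521.81832306 140.38043121  86.78067594   2.22211796] [ 0.45945585  4.89719427 -0.38526684]
0.4 [ 0.08 -0.05  0.01 -0.1 ]
0.47 [ 0.08 -0.58 -0.09 -3.9 ]
0.53 [ 0.08 -1.13 -0.16 -7.7 ]
0.6 [  0.08  -1.67  -0.19 -11.6 ]
0.67 [  0.08  -2.22  -0.19 -15.4 ]
0.73 [  0.08  -2.77  -0.15 -19.2 ]
0.8 [  0.08  -3.31  -0.07 -23.  ]
0.87 [  0.08  -3.84   0.04 -26.8 ]
0.93 [  0.08  -4.37   0.19 -30.7 ]
1.0 [  0.08  -4.89   0.37 -34.5 ]
```

Emit:
{"method": "carry_out", "body": {"offset": [[0,-0.6,-0.1],[0,-1.1,-0.2],[0,-1.7,-0.2],[0,-2.2,-0.2],[0,-2.8,-0.2],[0,-3.3,-0.1],[0,-3.8,0],[0,-4.4,0.2],[0,-4.9,0.4],[0,-4.9,0.4]], "roll": [-4,-8,-12,-15,-19,-23,-27,-31,-34,-34], "grip": [1,1,1,1,1,1,1,1,1,1]}}

```text
time: 14.72
tool_pos: [554.8, 103.1, 86.6]
eef_rot: [-0.411, 0.576, 0.411, 0.575]
wrist_force: [-0.4, -0.2, 0.1]
opening: 0.009
```

```bash
python3 tab.py 1.0 1.45
```

```text
[554.77654538 103.06628083  86.60151314   2.81136612] [-0.40985465 -0.16851985  0.11683085]
1.0 [ 0.06  0.06  0.06 -0.7 ]
1.05 [ 0.06 -0.35 -0.02 -3.6 ]
1.1 [ 0.06 -0.75 -0.08 -6.4 ]
1.15 [ 0.06 -1.16 -0.11 -9.3 ]
1.2 [  0.06  -1.57  -0.13 -12.2 ]
1.25 [  0.06  -1.98  -0.13 -15.  ]
1.3 [  0.06  -2.39  -0.1  -17.9 ]
1.35 [  0.06  -2.8   -0.06 -20.8 ]
1.4 [ 6.00e-02 -3.21e+00  1.00e-02 -2.36e+01]
1.45 [  0.06  -3.61   0.09 -26.5 ]
```

Emit:
{"method": "carry_out", "body": {"offset": [[0,-0.4,0],[0,-0.8,-0.1],[0,-1.2,-0.1],[0,-1.6,-0.1],[0,-2,-0.1],[0,-2.4,-0.1],[0,-2.8,-0.1],[0,-3.1,0],[0,-3.4,0.1],[0,-3.4,0.1]], "roll": [-4,-6,-9,-12,-15,-18,-21,-23,-25,-25], "grip": [1,1,1,1,1,1,1,1,1,1]}}

```text
time: 15.55
tool_pos: [586.9, 93.1, 86.4]
eef_rot: [-0.525, 0.474, 0.525, 0.473]
wrist_force: [-0.2, 0.3, 0.0]
opening: 0.004
```

```bash
python3 tab.py 1.42 1.6
```

```text
[586.89287212  93.06916879  86.35441142  -3.03750248] [-0.2293875   0.30802074  0.02542832]
1.42 [ 0.04  0.02 -0.05  0.1 ]
1.44 [ 0.04 -0.14 -0.09 -1.  ]
1.46 [ 0.04 -0.3  -0.12 -2.2 ]
1.48 [ 0.04 -0.46 -0.15 -3.3 ]
1.5 [ 0.04 -0.63 -0.18 -4.5 ]
1.52 [ 0.04 -0.79 -0.2  -5.6 ]
1.54 [ 0.04 -0.95 -0.22 -6.8 ]
1.56 [ 0.04 -1.12 -0.23 -7.9 ]
1.58 [ 0.04 -1.28 -0.25 -9.1 ]
1.6 [  0.04  -1.44  -0.26 -10.2 ]
```

Now the last stretch slowly, watching the force.

Emit:
{"method": "carry_out", "body": {"offset": [[0,-0.1,-0.1],[0,-0.2,-0.1],[0,-0.3,-0.1],[0,-0.4,-0.1],[0,-0.5,-0.2],[0,-0.6,-0.2],[0,-0.7,-0.2],[0,-0.8,-0.2],[0,-0.9,-0.2],[0,-0.9,-0.2]], "roll": [-1,-2,-2,-3,-4,-5,-6,-6,-7,-7], "grip": [1,1,1,1,1,1,1,1,1,1]}}

```text
time: 16.38
tool_pos: [596.6, 92.6, 86.7]
eef_rot: [0.554, -0.439, -0.554, -0.44]
wrist_force: [-1.3, -1.4, -0.8]
opening: 0.007
```

```bash
python3 tab.py 1.54 1.63
```

```text
[596.57360634  92.59590229  86.68757518  -2.912187  ] [-1.33902005 -1.36494728 -0.80651391]
1.54 [ 0.07  0.01 -0.07  0.4 ]
1.55 [ 0.07 -0.07 -0.09 -0.2 ]
1.56 [ 0.07 -0.15 -0.11 -0.7 ]
1.57 [ 0.07 -0.23 -0.12 -1.3 ]
1.58 [ 0.07 -0.31 -0.14 -1.9 ]
1.59 [ 0.07 -0.39 -0.15 -2.5 ]
1.6 [ 0.07 -0.47 -0.17 -3.  ]
1.61 [ 0.07 -0.55 -0.18 -3.6 ]
1.62 [ 0.07 -0.63 -0.2  -4.2 ]
1.63 [ 0.07 -0.71 -0.21 -4.7 ]
```

Emit:
{"method": "carry_out", "body": {"offset": [[0,-0.05,0],[0,-0.1,0],[0,-0.15,0],[0,-0.2,0],[0,-0.2,0],[0,-0.2,0],[0,-0.2,0],[0,-0.2,0],[0,-0.2,0],[0,-0.2,0]], "roll": [-1,-1,-1,-1,-1,-1,-1,-1,-1,-1], "grip": [1,1,1,1,1,1,1,1,1,1]}}

```text
time: 17.22
tool_pos: [598.4, 93.2, 86.8]
eef_rot: [0.558, -0.435, -0.557, -0.435]
wrist_force: [-1.5, -0.3, -0.1]
opening: 0.006
```

```bash
python3 tab.py 1.57 1.63|head -3; python3 -c "
from h import *
s=snapshot('scene')[:,:,::-1]
cv2.imwrite('pics/f.png',cv2.resize(s[170:280,310:440],(780,660))[:600])"
```

```text
[598.39186386  93.16302439  86.76201834  -2.89598895] [-1.46548663 -0.25169856 -0.11747039]
1.57 [ 0.08 -0.03 -0.14 -0.4 ]
1.58 [ 0.08 -0.09 -0.15 -0.8 ]
```

View pics/f.png

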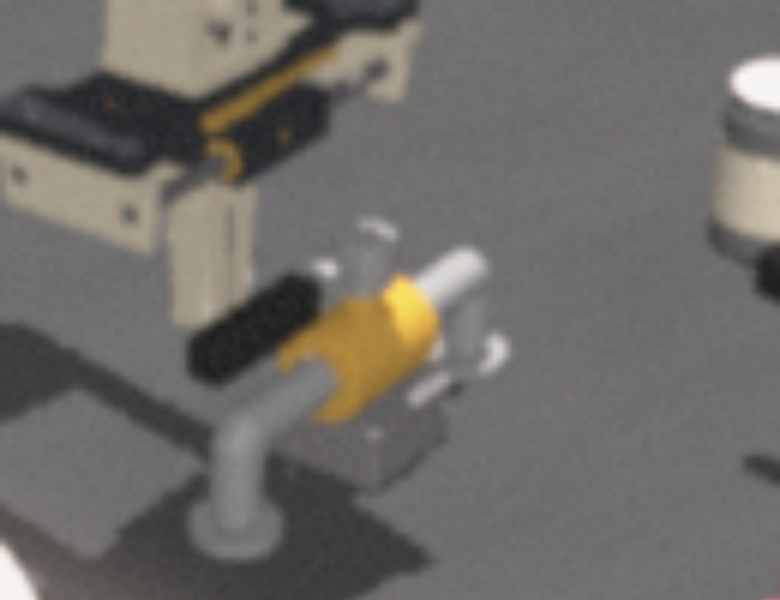

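Emit:
{"method": "carry_out", "body": {"offset": [[0,-0.05,0],[0,-0.1,0],[0,-0.15,0],[0,-0.2,0],[0,-0.25,0],[0,-0.25,0],[0,-0.25,0],[0,-0.25,0],[0,-0.25,0],[0,-0.25,0]], "roll": [-0.5,-0.5,-0.5,-0.5,-0.5,-0.5,-0.5,-0.5,-0.5,-0.5], "grip": [1,1,1,1,1,1,1,1,1,1]}}

```text
time: 18.1
tool_pos: [600.4, 93.6, 86.7]
eef_rot: [-0.559, 0.433, 0.559, 0.432]
wrist_force: [-3.8, -2.6, 2.8]
opening: 0.006
```

Emit:
{"method": "carry_out", "body": {"offset": [[0,-0.05,0],[0,-0.1,0],[0,-0.15,0],[0,-0.2,0],[0,-0.2,0],[0,-0.2,0],[0,-0.2,0],[0,-0.2,0],[0,-0.2,0],[0,-0.2,0]], "roll": [0,0,0,0,0,0,0,0,0,0], "grip": [1,1,1,1,1,1,1,1,1,1]}}

```text
time: 18.93
tool_pos: [600.5, 93.6, 86.7]
eef_rot: [-0.558, 0.434, 0.56, 0.431]
wrist_force: [-13.7, -5.3, 10.4]
opening: 0.004
```

Stop felt (no more travel, force up to about 15 N). Back off and retreat.

Emit:
{"method": "carry_out", "body": {"offset": [[0,0.5,0],[0,2,0],[0,4,0],[0,6,0],[-3,7,0],[-6,7,0],[-9,7,0],[-12,9,0],[-12,12,0],[-12,14,0]], "roll": [0,0,0,0,0,0,0,0,0,0], "grip": [1,1,1,1,1,1,1,1,1,1]}}

```text
time: 19.77
tool_pos: [467.8, 59.2, 209.5]
eef_rot: [0.561, -0.431, -0.558, -0.434]
wrist_force: [-0.1, -1.1, -0.3]
opening: 0.002
```

Emit:
{"method": "carry_out", "body": {"offset": [[-1,2,0],[-2,4,0],[-2,6,0],[-2,7,0],[-2,7,0],[-2,7,0],[-2,7,0],[-2,7,0],[-2,7,0],[-2,7,0]], "roll": [0,0,0,0,0,0,0,0,0,0], "grip": [1,1,1,1,1,1,1,1,1,1]}}

```text
time: 20.6
tool_pos: [399.6, 41.5, 226.4]
eef_rot: [-0.559, 0.433, 0.56, 0.432]
wrist_force: [-0.2, -0.4, 0.1]
opening: 0.003
```

```bash
python3 - <<'E'
from meas import *
print(now(),r.get_obs()['wrist_force'])
im=snapshot("top")[:,:,::-1];cv2.imwrite("pics/top9.png",im)
print(pq(im.max(2).astype(float))[:2])
cv2.imwrite("pics/g.png",cv2.resize(im[150:330,130:480],(800,411),interpolation=cv2.INTER_CUBIC))
E
```

```text
[399.61806198  41.53719565 226.38582414  -2.8869938 ] [-0.19239196 -0.37955865  0.12433434]
(np.float64(0.9490976093607755), np.float64(0.9590887093640614))
```

View pics/g.png

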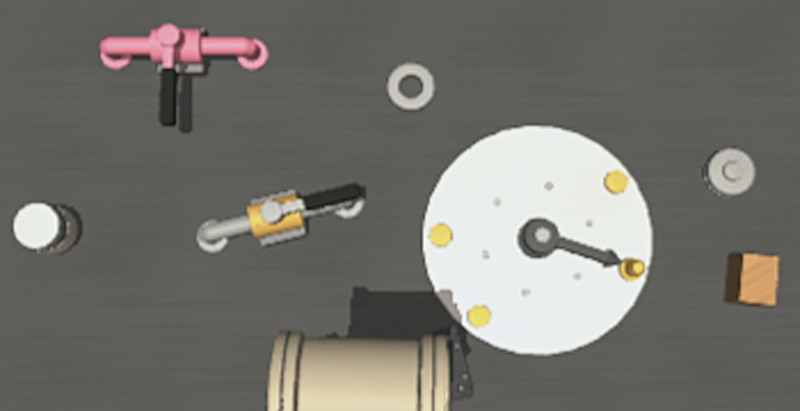

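Lever lies in line with the pipe, pointer is on the tall outlet, and the loose things haven't moved; handing in.

```bash
python3 -c "
from rig import r
print(r.sign_off())"
```

```text
the job is handed in; nothing more can be done
None
```

The air test is set up: the pointer was pushed onto the tall open outlet first, then the supply lever to its open stop. I handed the job in at about 21 s.

- **Pointer:** My first push went about 0.02 rad too far, so I nudged it back from the other side. The last top view gives 0.949 rad from the bar's line and 0.959 rad from its position. The outlet is at 0.95 rad (measured 0.942 to 0.95). An earlier side view put the outlet about 0.05 rad off; I judged that to be camera bias and relied on the top view.
- **Lever:** I pushed it slowly until it stopped moving and the wrist force rose to about 18 N. The picture after backing off shows it in line with its pipe.
- **Bystanders:** By eye, the pulley, bearing, grease can, carton and pink valve look unmoved in the last picture. The arm was well clear of everything, with about 0.5 N on the wrist.

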